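# Hang the oiled rib up to dry

### The job

Hang the freshly oiled wooden rib up to dry: take the S-hook (the one with the wooden grip) out of its block, pass its lower end through the hole in the rib's head, lift the rib out of its rack with the hook, and hang the hook's upper loop over the steel rail so that the rib hangs there freely; wait until it has stopped swinging. The oil is wet, so never touch the rib with the gripper or arm, and leave the mug, the tiles and everything else where they are.

Things in the scene. Friction and masses are not known exactly. Their poses are not given: they have to be found in the camera images.
- hook_grip (a point): Centre of the wooden grip (18 x, 10 y, 42 z mm) of the S-hook: loose, 60 g, 128 mm tall, 6 mm steel wire bent in one plane. Hook axes: x towards the upper loop, z up along the grip, y across the flat S. Pinch the grip across y from above, the loop (top 49 mm above here) rising between the fingers. Starts upright within 3 degrees, its lower end in the block's pocket; pull straight up.
- hook_eye (a point): Centre of the S-hook's upper loop, at (25, 0, +21) mm from the grip's centre, axes as the hook. The loop is a half circle of wire, centreline radius 25 mm, open downwards; its inner top is 22 mm above this point and its free end at (50, 0, +13) from the grip's centre, 3 mm wire radius below that.
- hook_seat (a point): Wire centre at the bottom of the S-hook's lower bend, at (16, 0, -76) mm from the grip's centre, axes as the hook; the hung rib rides here. The bend is a half circle of centreline radius 14 mm, open upwards. On its +x side the wire rises to z +33 from here and slants up to the grip; its lowest face is 3 mm below here.
- hook_tip (a point): Upturned free tip of the S-hook's lower bend: top of the wire end, at (2, 0, -62) mm from the grip's centre, axes as the hook. The tip is on the side away from the upper loop (outermost face at x -1 mm from the grip's centre) and leads through the hole when the hook moves along its -x; bend and tip together are 17 mm high.
- hook_block: Dark wooden block, fixed, 80 x 60 x 57 mm, in whose top a pocket 38 mm (x) by 8 mm (y), 42 mm deep, holds the lower end of the S-hook. Origin at the centre of its underside, x along the pocket, z up.
- rib_hole (a point): Centre of the hole in the wooden rib's head. The rib (loose, about 80 g) is a flat board 8 mm thick (its x), 76 mm wide (y), 136 mm tall (z, up), its round head of radius 26 mm about this point; the through hole is 26 mm wide, axis along x. Bottom edge 110 mm below here. It stands in the rack's farther (+x) slot, leaning up to 4 degrees.
- rack: Light wooden rack, fixed, 100 x 110 x 42 mm, with two open-ended slots along y, 11 mm wide and 30 mm deep, at x = +20 mm (the rib) and x = -20 mm (a tile). Origin at the centre of its underside, z up.
- rail_mid (a point): Middle of the centreline of the steel rail: a fixed level bar of 12 mm diameter, 260 mm long along its y axis, on a post at each end, 279 mm above the table. x is level and square to the bar, pointing away from the robot; z up. Its height leaves the hung rib about 30 mm clear of the plank.
- mug_center (a point): Centre of the bisque mug, 80 mm wide, 92 mm tall: leave alone.
- tile_rack_center (a point): Centre of the celadon tile, 8 x 60 x 80 mm, standing in the rack's nearer slot: leave alone.
- tile_flat_center (a point): Centre of the celadon tile, 90 x 60 x 8 mm, lying flat on the plank: leave alone.
- jar_lid: Plastic jar lid, 84 mm across, 16 mm tall, origin under its centre: leave alone.
- glaze_bowl: White bowl, 110 mm across, 50 mm tall, origin under its centre: leave alone.
- brush: Wooden-handled brush lying on the plank: leave alone.
Not all that is in view belongs to the job. What is shaped like the part that bears hook_grip but green is not meant.

How it is judged (in metres and radians):
On the way, in this order (a step that is already met when the one before it is completed fails the run):
1. the S-hook is out of its block (z of hook_seat in the frame of hook_block above 0.06 m), for 0.1 s.
2. the rib hangs on the hook's lower end, lifted clear of its rack (distance between rib_hole and hook_seat below 0.018 m and z of rib_hole in the frame of rack above 0.157 m and contact force between rib and hook above 0.2 N and contact force between rib and rack below 0.05 N), for 0.2 s.
At the end, for the whole second after the job is handed in: The S-hook hangs by its upper loop on the rail between the posts (loop centre within 22 mm of the rail sideways, 0 to 30 mm below it), the rib hangs in its lower bend (hole centre within 18 mm of hook_seat), over 130 mm up, and both have all but stopped swinging (below 80 mm/s) (distance between rib_hole and hook_seat below 0.018 m and contact force between rib and hook above 0.2 N and contact force between hook and rail above 0.5 N and x of hook_eye in the frame of rail_mid between -0.022 and 0.022 m and y of hook_eye in the frame of rail_mid between -0.125 and 0.125 m and z of hook_eye in the frame of rail_mid between -0.03 and 0 m and height (world z) of rib_hole above 0.13 m and linear speed of each of rib, hook below 0.08 m/s); the robot touches nothing.
It fails at once if the gripper or arm touches the wet rib (contact force between any of the fingers, the arm and rib above 0.5 N).
It fails at once if a bystander is pushed more than 30 mm (distance of any of mug_center, tile_rack_center, tile_flat_center, jar_lid, glaze_bowl, brush from where it was at the start of the episode above 0.03 m).
It also fails if it takes over 72 s, if anything falls off the work surface, if the arm or the gripper's body presses on something with over 40 N, if the wrist force passes 120 N, or if a joint passes its speed limit or range.

### The arm

A 7-joint arm with a two-finger parallel gripper is mounted at the origin on the work surface. World frame = base frame: x ahead of the robot, y to its left, z up, the work surface at z = 0. Lengths are in m, angles in degrees, forces in N, time in s.
With the tool pointing down it reaches from about 0.4 to 0.875 m from the base axis. Payload 19.3 kg.
Tool frame: the origin (TCP) lies at the very end of the fingers, on their centre line; the grasp point (between the pads) lies manip.grip_depth behind it (manip.grip_depth is the distance from the TCP to the grasp point, in m); z points along the fingers, y is the line along which they close (so a half turn about z gives the same grasp; the last joint's range is limited). The gripper opens to 85 mm and grips with 20 to 120 N. Pads are 22 mm wide; open, the fingers measure 114 mm over their backs; the gripper's body (76 mm by 85 mm) begins 54 mm behind the grasp point. The pads swing forward as they close: fully open they stand 13 mm farther back than shut.
Start: joints at [-68.881, 29.874, -2.08, 91.645, 1.215, 58.505, -6.463], TCP at [0.266, 0.566, 0.231] pointing down, gripper open.
Joint ranges: [-166.77, 166.77], [-17.47, 122.26], [-85.68, 81.53], [9.62, 139.38], [-72.42, 252.41], [9.2, 110.78], [-144.41, 144.41]. Speed limits (degrees/s): [108.29, 108.29, 136.94, 136.94, 172.46, 172.46, 172.46].

### API

Orientations are given as a 3x3 rotation matrix whose columns are the frame's x, y, z axes.
In Python, from cell import status, viewer, ticket, manip gives the robot as it stands.
- The arm moves only by the tool carry_out, never from a script. Its arguments are lists of equal length, an entry for each row: "travel": the shift along the world's x, y, z in m, a list of three; "rotation": the turn, a rotation vector about the world's x, y, z in rad, a list of three. A call has exactly 5 rows; each row shifts and turns the commanded pose from where the row before left it; what a row does not reach is not made up. A row lasts 1/10 s, in which the tool goes at most 50 mm and 8.59 degrees, less where a joint would pass 70% of its speed; a pose out of reach is approached as far as the arm can. A call with a gripper value outside its range is refused whole. "claw" is the opening in per cent of the stroke, from 0 (shut) to 100 (fully open), set as the call begins (left out, the last holds). The fingers move at their own pace and stop on an object; "grip_force" is the grip in N (left out, the last holds). Time passes only in rows, so rows that do not move let the fingers close, or fill a call up. It gives the time, the measured TCP pose, the force, the opening and the grip force at its end, in the units of the state.
- status.read_state(): the state, without advancing time (a new reading comes with each control period).
- viewer.camera(name): name is "scene" or "top" or "wrist"; returns a dict with "color" (400x640x3 uint8, red, green, blue), "depth" (400x640 float32, m along the optical axis (not along the pixel's ray), 0 where there is no reading), "camera_matrix" (3x3 intrinsics, pixels), "extrinsics" (4x4, takes a point from camera to world coordinates). Camera axes: x right, y up, looking along -z (the intrinsics and any distortion apply to the point x, -y, -z); pixel columns grow to the right and rows downward; lengths in m; the calibration is good to about 2 mm. A picture is of the moment at which its call begins.
- ticket.close_job(): hands the job in; it is judged then, once.
Trained networks look in the newest picture that a camera, given by its name, has taken for a name from the list of things; names that differ only in an ending like _2 or _b are one class to them, and where a whole thing is asked for, a point or a joint stands for the part that bears it (a point fixed in the world has none). Each returns a list of dicts, best first, with "conf" (0 to 1); they miss things now and then, are a little off and sometimes report something else, mostly with a low value. They report only what shows in the picture. A call takes as long as a camera call. They do not tell look-alikes from the thing itself.
- viewer.masks_of(camera, query): "region" (400x640 bool, what is visible of it) and "position" ([column, row] as shares, 0 to 1, of the picture: columns of its width, rows of its height, amid what is visible of it).
- viewer.tip_of(camera, query): "position" ([column, row] as shares, 0 to 1, of the picture: columns of its width, rows of its height: a listed point, or the origin of a listed thing).
The state is a dict: "t": time; "qpos": joint angles; "joint_velocities": joint speeds; "tau": joint torques, N m; "position": TCP position; "orientation": TCP orientation; "contact_force": force on the tool from outside, world axes, zero at the start; "moment": the same for the moment, N m; "width": finger opening in m; "grasp_force": force on a finger pad.
Only numpy, scipy, OpenCV 4.12 (cv2) and the standard library are available. Lean on these libraries where they do the work, as an engineer would, in place of code of your own. Each camera call takes 0.05 s, during which the arm holds its last target. There are 200 camera calls.

## Working session

There is one attempt and no reset: what is moved stays moved. The work goes in short steps, Python scripts to look and compute and a tool call to move; the robot and the scene stay as the last step left them, time stands still between calls to the robot, and variables do not carry over. Pictures are saved under pics/ and viewed, at most 10 in all, crops included, and the job is handed in when it is done.

Besides the shell and the picture viewer there is one more tool, called after "Request:" by a JSON object that holds its "api" and its "payload", one argument or row to a line. carry_out: Moves the arm, as the interface text tells. Its arguments: {"type":"object","properties":{"travel":{"type":"array"},"rotation":{"type":"array"},"claw":{"type":"number"},"grip_force":{"type":"number"}},"required":["travel","rotation"]}

```bash
mkdir -p pics; cat > h.py <<'E'
import numpy as np, cv2
from cell import status, viewer, ticket, manip
def px2w(c,u,v,d=None,z=None):
    K=c["camera_matrix"];T=c["extrinsics"]
    r=np.array([(u-K[0,2])/K[0,0],-(v-K[1,2])/K[1,1],-1.])
    if z is not None:
        w=T[:3,:3]@r; return T[:3,3]+w*(z-T[2,3])/w[2]
    if d is None:d=c["depth"][int(round(v)),int(round(u))]
    return T[:3,:3]@(r*d)+T[:3,3]
def cloud(c,m):
    v,u=np.nonzero(m&(c["depth"]>0));d=c["depth"][v,u]
    K=c["camera_matrix"];T=c["extrinsics"]
    P=np.stack([(u-K[0,2])/K[0,0]*d,-(v-K[1,2])/K[1,1]*d,-d],1)
    return P@T[:3,:3].T+T[:3,3]
def w2px(c,p):
    q=c["extrinsics"][:3,:3].T@(np.asarray(p)-c["extrinsics"][:3,3]);K=c["camera_matrix"]
    return np.array([K[0,0]*q[0]/-q[2]+K[0,2],K[1,1]*q[1]/q[2]+K[1,2]])
def save(c,n): cv2.imwrite(f"pics/{n}.png",c["color"][:,:,::-1])
E
python3 - <<'E'
from h import *
np.set_printoptions(precision=4,suppress=True)
s=status.read_state();print(s["t"],s["position"],s["orientation"],s["width"],manip.grip_depth)
ims=[]
for n in ["scene","top"]:
    c=viewer.camera(n);save(c,n+"0");print(n,c["extrinsics"],c["camera_matrix"].tolist())
    for q in ["hook_grip","hook_eye","hook_seat","hook_tip","hook_block","rib_hole","rack","rail_mid","mug_center","tile_rack_center","tile_flat_center"]:
        for r in viewer.tip_of(n,q)[:2]:
            p=np.array(r["position"])*[640,400]
            try:print(q,round(r["conf"],2),p,px2w(c,min(p[0],639),min(p[1],399)))
            except Exception as e:print(q,e)
E
```

```text
0.0 [0.2654 0.5655 0.2307] [[-0.9053  0.4248 -0.0004]
 [ 0.4248  0.9053 -0.0011]
 [-0.0001 -0.0011 -1.    ]] 0.08565542464309124 0.0187
scene [[ 0.5449 -0.4904  0.6801  1.2065]
 [ 0.8382  0.3397 -0.4266 -0.4818]
 [-0.0218  0.8026  0.5962  0.8626]
 [ 0.      0.      0.      1.    ]] [[382.59152794928025, 0.0, 318.9084526280224], [0.0, 382.59152794928025, 196.2966543482842], [0.0, 0.0, 1.0]]
hook_grip 0.6 [203.776 233.88 ] [ 0.1907 -0.3018  0.0094]
hook_grip 0.5 [238.72 275.88] [ 0.5309 -0.3058  0.1223]
hook_eye 0.72 [196.48 239.2 ] [ 0.1895 -0.3287 -0.0015]
hook_eye 0.6 [249.28 277.48] [ 0.4501 -0.2555  0.0084]
hook_seat 0.53 [224.32 227.4 ] [ 0.1937 -0.2311  0.0052]
hook_seat 0.5 [247.872 300.32 ] [ 0.5704 -0.3063  0.067 ]
hook_tip 0.72 [244.224 295.32 ] [ 0.5507 -0.3076  0.0674]
hook_tip 0.66 [221.184 225.68 ] [ 0.1863 -0.2384  0.0113]
hook_block 0.57 [251.904 308.12 ] [ 0.5861 -0.3046  0.0511]
rib_hole 0.93 [316.672 238.   ] [ 0.4225 -0.0029  0.0117]
rack 0.62 [310.016 261.88 ] [ 0.5414 -0.1005  0.0614]
rail_mid 0.55 [430.72 159.32] [0.2738 0.6745 0.0009]
rail_mid 0.36 [360.512 209
[... 757 characters left out ...]
4 -0.0006]
hook_eye 0.64 [388.8 163. ] [ 0.5726 -0.2977  0.0657]
hook_seat 0.57 [376.768 264.88 ] [ 0.2033 -0.2209  0.0012]
hook_tip 0.6 [382.528 266.52 ] [ 0.1957 -0.2419 -0.001 ]
hook_tip 0.53 [330.304 185.88 ] [ 0.493  -0.0696  0.1038]
hook_block 0.84 [388.992 173.4  ] [ 0.5308 -0.2923  0.0719]
rib_hole 0.68 [332.928 171.4  ] [ 0.5301 -0.0802  0.1618]
rib_hole 0.32 [334.528 180.4  ] [ 0.5238 -0.0894  0.0568]
rack 0.79 [329.984 189.   ] [ 0.4884 -0.0689  0.0742]
rail_mid 0.81 [211.2 161.2] [0.5605 0.3061 0.2812]
mug_center 0.65 [262.72 216.92] [0.413  0.1898 0.0211]
tile_rack_center 0.42 [335.68 180.08] [ 0.5254 -0.094   0.0538]
tile_flat_center 0.81 [368.  127.2] [ 0.7381 -0.2425  0.0225]
```

View pics/scene0.png

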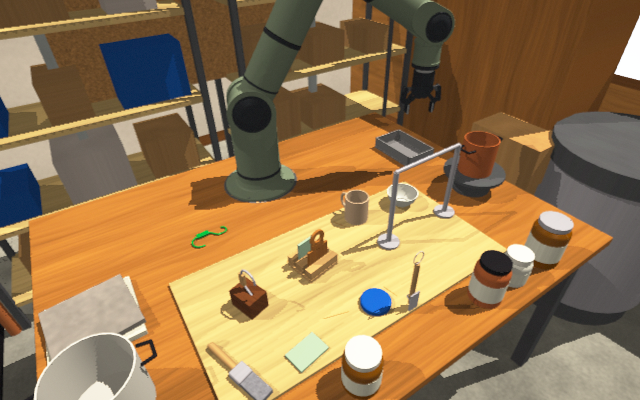

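View pics/top0.png

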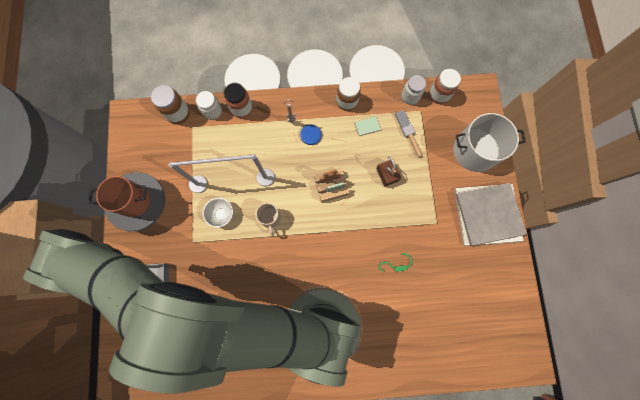

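The scene shows the hook in the dark block (248,290), the rib and tile in the rack (312,255), and the rail running (395,170)-(458,148). The top view shows the same things at (389,172), (331,184) and (172,163)-(253,157). The green look-alike lies at (210,237) in the scene view.

```bash
python3 - <<'E'
from h import *
np.set_printoptions(precision=4,suppress=True)
C={n:viewer.camera(n) for n in ["scene","top"]}
for n,c in C.items():
    P=cloud(c,np.ones((400,640),bool))
    def reg(x0,x1,y0,y1,z0,z1): return P[(P[:,0]>x0)&(P[:,0]<x1)&(P[:,1]>y0)&(P[:,1]<y1)&(P[:,2]>z0)&(P[:,2]<z1)]
    r=reg(.4,.75,.05,.6,.268,.295)
    if len(r)>5:
        m=r.mean(0);_,_,V=np.linalg.svd(r-m);t=(r-m)@V[0];print(n,"rail",len(r),m,V[0],m+V[0]*t.min(),m+V[0]*t.max())
    for nm,b in dict(block=(.45,.65,-.38,-.23,.066,.085),hook=(.45,.65,-.38,-.23,.09,.22),racktop=(.42,.62,-.18,.03,.056,.072),up=(.42,.62,-.18,.03,.08,.2),plank=(.5,.6,-.2,-.18,0,.05)).items():
        r=reg(*b)
        if len(r)<4: print(n,nm,len(r));continue
        rect=cv2.minAreaRect(r[:,:2].astype(np.float32)*1000)
        print(n,nm,len(r),r.mean(0),r.max(0),r.min(0),rect)
    for q in ["rib_hole","tile_rack_center","hook_grip","hook_block","rack"]:
        for k in viewer.masks_of(n,q)[:2]:
            r=cloud(c,k["region"]);
            if len(r): print(n,q,round(k["conf"],2),len(r),np.median(r,0),r.min(0),r.max(0))
c=C["scene"];a=c["color"][200:340,200:350,::-1];b=C["top"]["color"][140:220,300:410,::-1]
a=cv2.resize(a,None,fx=4,fy=4,interpolation=2)[:560];b=cv2.resize(b,(200*1,145))
cv2.imwrite("pics/crop0.png",a)
E
```

```text
scene rail 322 [0.5674 0.2901 0.2805] [ 0.0225 -0.9997 -0.0022] [0.564  0.4403 0.2808] [0.5702 0.164  0.2802]
scene block 475 [ 0.5476 -0.2974  0.0688] [ 0.5899 -0.2563  0.0848] [ 0.4954 -0.3345  0.066 ] ((543.0504760742188, -296.2049865722656), (82.99542236328125, 61.459171295166016), 17.104995727539062)
scene hook 139 [ 0.5476 -0.2964  0.1262] [ 0.5829 -0.2829  0.1549] [ 0.5205 -0.3075  0.0904] ((550.6748046875, -293.5504150390625), (65.26457977294922, 10.131712913513184), 20.31428337097168)
scene racktop 142 [ 0.5226 -0.0827  0.0637] [ 0.5652 -0.0184  0.0718] [ 0.4725 -0.1274  0.056 ] ((512.6921997070312, -73.11772155761719), (91.45317840576172, 96.28246307373047), 10.601688385009766)
scene up 431 [ 0.5262 -0.0795  0.1112] [ 0.5452 -0.0356  0.1605] [ 0.4881 -0.1176  0.0802] ((512.4356689453125, -76.76243591308594), (52.48790740966797, 74.25382995605469), 12.27197265625)
scene plank 199 [ 0.5522 -0.19    0.0111] [ 0.5999 -0.1801  0.016 ] [ 0.5014 -0.2     0.0069] ((550.6363525390625, -189.9141082763672), (19.641809463500977, 98.40746307373047), 89.60509490966797)
scene rib_hole 0.7
[... 1567 characters left out ...]
47] ((549.494873046875, -189.91831970214844), (19.789772033691406, 97.64883422851562), 89.88712310791016)
top rib_hole 0.67 150 [ 0.5303 -0.0714  0.1019] [ 0.5219 -0.1058  0.0497] [ 0.5457 -0.0384  0.1643]
top hook_grip 0.63 19 [ 0.5282 -0.2979  0.1229] [ 0.5219 -0.3035  0.1023] [ 0.5364 -0.2933  0.1389]
top hook_grip 0.47 120 [ 0.1908 -0.288   0.0082] [ 0.1775 -0.3464 -0.0065] [ 0.2148 -0.2275  0.0162]
top hook_block 0.87 391 [ 0.5334 -0.2882  0.0677] [ 0.4961 -0.3394  0.0074] [ 0.5846 -0.256   0.1228]
top hook_block 0.48 948 [0.5624 0.3199 0.1118] [ 0.528   0.1389 -0.0021] [0.649  0.5434 0.2894]
top rack 0.91 579 [ 0.4979 -0.0718  0.0532] [ 0.4546 -0.1385  0.0064] [ 0.5707 -0.0162  0.1095]
```

View pics/crop0.png

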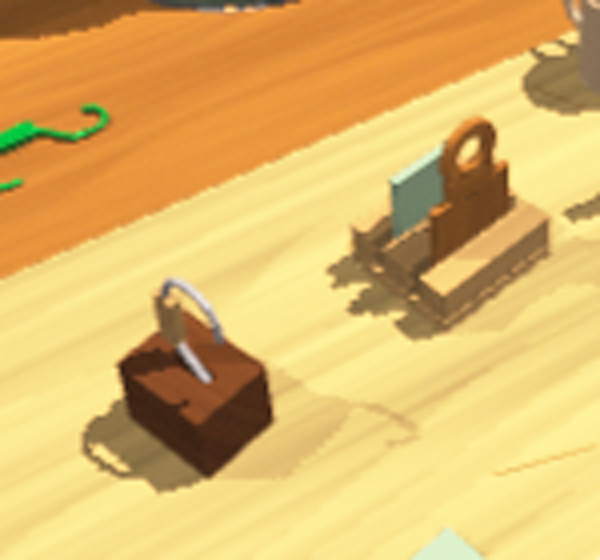

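Hook grip is at about (0.529,-0.300,0.106) with yaw of about 19°. Rib hole is at about (0.532,-0.072,0.134) with rack yaw of about 11.5°. The rail middle is at about (0.566,0.302,0.279) with yaw of about 1.3°. I'll travel high towards the hook.

Request:
{"api": "carry_out", "payload": {
  "travel": [
    [0.01, -0.02, 0.03],
    [0.01, -0.02, 0.03],
    [0.02, -0.03, 0.03],
    [0.02, -0.035, 0.03],
    [0.02, -0.035, 0.02]
  ],
  "rotation": [
    [0, 0, -0.1],
    [0, 0, -0.1],
    [0, 0, -0.1],
    [0, 0, -0.1],
    [0, 0, -0.1]
  ]
}}

```text
t: 2.3
position: [0.3462, 0.4248, 0.3732]
orientation: [[-0.588, 0.809, 0.001], [0.809, 0.588, 0.002], [0.001, 0.002, -1.0]]
contact_force: [0.9, -0.1, -0.9]
width: 0.0859
grasp_force: 0.0
```

Request:
{"api": "carry_out", "payload": {
  "travel": [
    [0.02, -0.035, 0],
    [0.02, -0.035, 0],
    [0.02, -0.035, 0],
    [0.02, -0.035, 0],
    [0.02, -0.035, 0]
  ],
  "rotation": [
    [0, 0, -0.1],
    [0, 0, -0.1],
    [0, 0, -0.1],
    [0, 0, -0.1],
    [0, 0, -0.1]
  ]
}}

```text
t: 2.8
position: [0.446, 0.2494, 0.3714]
orientation: [[-0.128, 0.992, 0.0], [0.992, 0.128, 0.0], [0.0, 0.0, -1.0]]
contact_force: [0.8, 1.0, 0.3]
width: 0.0852
grasp_force: 0.0
```

```bash
python3 - <<'E'
from h import *
s=status.read_state();print(s["t"],s["position"],s["qpos"],s["orientation"])
E
```

```text
2.8 [0.44600843 0.24940729 0.37138498] [-50.11237945  12.22506192  17.44368081  97.96443313  -3.87812896
  70.36936341 -24.41062988] [[-1.27542467e-01  9.91833065e-01  3.01678354e-04]
 [ 9.91833019e-01  1.27542319e-01  4.67316986e-04]
 [ 4.25023681e-04  3.58817315e-04 -9.99999845e-01]]
```

Request:
{"api": "carry_out", "payload": {
  "travel": [
    [0.008, -0.036, 0],
    [0.008, -0.036, 0],
    [0.008, -0.036, 0],
    [0.006, -0.036, 0],
    [0.006, -0.036, 0]
  ],
  "rotation": [
    [0, 0, -0.09],
    [0, 0, -0.09],
    [0, 0, -0.09],
    [0, 0, -0.09],
    [0, 0, -0.09]
  ]
}}

```text
t: 3.3
position: [0.4815, 0.0694, 0.3713]
orientation: [[0.316, 0.949, 0.0], [0.949, -0.316, 0.0], [0.0, 0.0, -1.0]]
contact_force: [1.3, 1.0, 0.4]
width: 0.0857
grasp_force: 0.0
```

Request:
{"api": "carry_out", "payload": {
  "travel": [
    [0.006, -0.036, 0],
    [0.006, -0.036, 0],
    [0.006, -0.036, 0],
    [0.006, -0.036, 0],
    [0.006, -0.036, 0]
  ],
  "rotation": [
    [0, 0, -0.09],
    [0, 0, -0.09],
    [0, 0, -0.09],
    [0, 0, -0.09],
    [0, 0, -0.09]
  ]
}}

```text
t: 3.8
position: [0.5115, -0.1105, 0.3714]
orientation: [[0.697, 0.717, 0.0], [0.717, -0.697, 0.0], [0.001, 0.0, -1.0]]
contact_force: [0.1, 0.3, -0.2]
width: 0.0856
grasp_force: 0.0
```

Request:
{"api": "carry_out", "payload": {
  "travel": [
    [0.006, -0.036, 0],
    [0.006, -0.036, 0],
    [0, -0.036, 0],
    [0, -0.036, 0],
    [0, -0.03, 0]
  ],
  "rotation": [
    [0, 0, -0.09],
    [0, 0, -0.09],
    [0, 0, -0.09],
    [0, 0, -0.09],
    [0, 0, -0.09]
  ]
}}

```text
t: 4.3
position: [0.5231, -0.285, 0.3712]
orientation: [[0.94, 0.341, 0.0], [0.341, -0.94, -0.0], [-0.0, 0.0, -1.0]]
contact_force: [0.5, 1.1, -1.1]
width: 0.0857
grasp_force: 0.0
```

```bash
python3 - <<'E'
from h import *
np.set_printoptions(precision=4,suppress=True)
s=status.read_state();print(s["t"],s["position"],s["qpos"],s["orientation"])
c=viewer.camera("wrist");save(c,"w1");print(c["extrinsics"],c["camera_matrix"][0])
for q in ["hook_grip","hook_eye","hook_block","rib_hole"]:
    for r in viewer.tip_of("wrist",q)[:2]:
        p=np.array(r["position"])*[640,400];print(q,r["conf"],p,px2w(c,*p))
P=cloud(c,np.ones((400,640),bool));P=P[(abs(P[:,0]-.54)<.1)&(abs(P[:,1]+.3)<.09)]
for z0,z1 in [(.066,.075),(.1,.13),(.09,.17),(.143,.17)]:
    r=P[(P[:,2]>z0)&(P[:,2]<z1)];
    if len(r)>4: print(z0,z1,len(r),r.min(0),r.max(0),cv2.minAreaRect(r[:,:2].astype(np.float32)*1000))
E
```

```text
4.3 [ 0.5231 -0.285   0.3712] [ -6.5128  25.8539  44.434   86.76   -18.4218  74.9172 -30.1754] [[ 0.9399  0.3414  0.    ]
 [ 0.3414 -0.9399 -0.0002]
 [-0.      0.0003 -1.    ]]
[[ 0.342   0.8909  0.299   0.6004]
 [-0.9397  0.3245  0.108  -0.2562]
 [-0.0008 -0.3179  0.9481  0.5144]
 [ 0.      0.      0.      1.    ]] [346.3447   0.     321.1616]
hook_grip 0.7 [263.232 325.6  ] [ 0.1909 -0.2975  0.0118]
hook_grip 0.65 [330.496 148.32 ] [ 0.5343 -0.2921  0.0928]
hook_eye 0.89 [278.976 317.2  ] [ 0.2083 -0.3193  0.0006]
hook_eye 0.58 [339.904 131.48 ] [ 0.5633 -0.2901  0.1519]
hook_block 0.76 [332.992 130.68 ] [ 0.553  -0.2891  0.0714]
hook_block 0.28 [332.992 154.8  ] [ 0.5362 -0.293   0.1412]
rib_hole 0.91 [128.704  83.2  ] [ 0.5368 -0.0791  0.1576]
rib_hole 0.55 [333.888 133.6  ] [ 0.5503 -0.2911  0.0751]
0.066 0.075 2509 [ 0.4966 -0.3335  0.0661] [ 0.5899 -0.2536  0.0744] ((543.6748046875, -293.72174072265625), (80.50259399414062, 59.933387756347656), 17.486217498779297)
0.1 0.13 104 [ 0.523  -0.3034  0.1003] [ 0.5826 -0.2795  0.1295] ((553.2598876953125, -290.4714660644531), (61.16998291015625, 9.92208480834961), 17.86314582824707)
0.09 0.17 392 [ 0.523  -0.3034  0.0901] [ 0.5826 -0.2795  0.1557] ((553.2598876953125, -290.4714660644531), (61.16998291015625, 9.92208480834961), 17.86314582824707)
0.143 0.17 235 [ 0.5351 -0.2983  0.1432] [ 0.5776 -0.2813  0.1557] ((556.4569091796875, -289.64532470703125), (44.30949020385742, 5.906390190124512), 17.776037216186523)
```

View pics/w1.png

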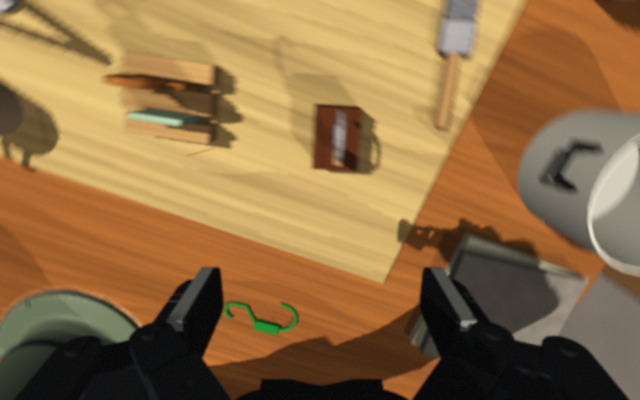

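Wrist view: block and hook at (338,138), rib and tile at (165,95), nothing in the way. I'll descend to above the loop and check from near.

Request:
{"api": "carry_out", "payload": {
  "travel": [
    [0.002, -0.003, -0.04],
    [0.002, -0.003, -0.04],
    [0.002, -0.003, -0.04],
    [0.002, -0.003, -0.04],
    [0, -0.0015, -0.03]
  ],
  "rotation": [
    [0, 0, -0.01],
    [0, 0, -0.01],
    [0, 0, -0.01],
    [0, 0, -0.004],
    [0, 0, 0]
  ]
}}

```text
t: 5.05
position: [0.5317, -0.2948, 0.179]
orientation: [[0.949, 0.316, -0.001], [0.316, -0.949, 0.001], [-0.0, -0.001, -1.0]]
contact_force: [0.8, -0.2, -0.5]
width: 0.0854
grasp_force: 0.0
```

```bash
cat > m.py <<'E'
from h import *
np.set_printoptions(precision=4,suppress=True)
s=status.read_state();print(s["t"],s["position"],s["orientation"][:,0],s["qpos"],s["width"])
for n in ["wrist","scene","top"]:
    c=viewer.camera(n)
    if n=="wrist": save(c,"wx%.1f"%s["t"])
    P=cloud(c,np.ones((400,640),bool));P=P[(abs(P[:,0]-.54)<.06)&(abs(P[:,1]+.295)<.035)]
    for z0,z1 in [(.095,.16),(.14,.16),(.066,.075)]:
        r=P[(P[:,2]>z0)&(P[:,2]<z1)];
        if len(r)>4: print(n,z0,z1,len(r),r.max(0)[2],cv2.minAreaRect(r[:,:2].astype(np.float32)*1000))
E
python3 m.py
```

```text
5.05 [ 0.5317 -0.2948  0.179 ] [ 0.9488  0.3159 -0.0005] [ -1.185   37.2495  37.7902  98.5907 -27.406   53.7921 -24.0243] 0.08543152437664935
wrist 0.095 0.16 1312 0.15613099404988268 ((553.1094360351562, -290.7501220703125), (61.69413375854492, 9.953039169311523), 17.606319427490234)
wrist 0.14 0.16 919 0.15613099404988268 ((556.2876586914062, -289.8195495605469), (48.90167999267578, 5.794273853302002), 18.311277389526367)
wrist 0.066 0.075 6676 0.07490569698711497 ((543.5922241210938, -293.94451904296875), (80.74653625488281, 60.04774475097656), 17.178590774536133)
scene 0.095 0.16 133 0.15486816154730387 ((552.2693481445312, -293.72625732421875), (62.601749420166016, 10.424078941345215), 18.100849151611328)
scene 0.14 0.16 42 0.15486816154730387 ((556.83935546875, -291.82867431640625), (42.07475662231445, 6.3239827156066895), 17.911142349243164)
scene 0.066 0.075 451 0.07450554170426038 ((542.8082885742188, -296.26678466796875), (81.78694152832031, 60.82014846801758), 16.962900161743164)
```

Request:
{"api": "carry_out", "payload": {
  "travel": [
    [0, -0.0035, -0.02],
    [0, 0, -0.02],
    [0, 0, -0.02],
    [0, 0, -0.02],
    [0, 0, -0.01]
  ],
  "rotation": [
    [0, 0, -0.008],
    [0, 0, 0],
    [0, 0, 0],
    [0, 0, 0],
    [0, 0, 0]
  ]
}}

```text
t: 5.7
position: [0.5324, -0.2995, 0.0919]
orientation: [[0.952, 0.307, 0.001], [0.307, -0.952, 0.0], [0.001, 0.0, -1.0]]
contact_force: [1.3, 0.4, 0.9]
width: 0.0859
grasp_force: 0.0
```

Request:
{"api": "carry_out", "payload": {
  "travel": [
    [0, 0, 0],
    [0, 0, 0],
    [0, 0, 0],
    [0, 0, 0],
    [0, 0, 0]
  ],
  "rotation": [
    [0, 0, 0],
    [0, 0, 0],
    [0, 0, 0],
    [0, 0, 0],
    [0, 0, 0]
  ],
  "claw": 0,
  "grip_force": 40
}}

```text
t: 6.2
position: [0.5317, -0.3001, 0.0917]
orientation: [[0.952, 0.306, 0.001], [0.306, -0.952, -0.0], [0.001, 0.0, -1.0]]
contact_force: [-0.2, 0.7, -0.5]
width: 0.0126
grasp_force: 0.1
```

Request:
{"api": "carry_out", "payload": {
  "travel": [
    [0, 0, 0],
    [0, 0, 0],
    [0, 0, 0],
    [0, 0, 0],
    [0, 0, 0]
  ],
  "rotation": [
    [0, 0, 0],
    [0, 0, 0],
    [0, 0, 0],
    [0, 0, 0],
    [0, 0, 0]
  ]
}}

```text
t: 6.7
position: [0.5315, -0.2999, 0.0914]
orientation: [[0.952, 0.306, 0.0], [0.306, -0.952, 0.0], [0.0, -0.0, -1.0]]
contact_force: [-1.9, 3.2, 6.3]
width: 0.0098
grasp_force: 43.7
```

Request:
{"api": "carry_out", "payload": {
  "travel": [
    [0, 0, 0.01],
    [0, 0, 0.015],
    [0, 0, 0.02],
    [0, 0, 0.02],
    [0, 0, 0.02]
  ],
  "rotation": [
    [0, 0, 0],
    [0, 0, 0],
    [0, 0, 0],
    [0, 0, 0],
    [0, 0, 0]
  ]
}}

```text
t: 7.2
position: [0.5315, -0.3004, 0.1782]
orientation: [[0.952, 0.305, 0.001], [0.305, -0.952, -0.001], [0.001, 0.001, -1.0]]
contact_force: [-0.6, -0.2, -0.9]
width: 0.0099
grasp_force: 42.7
```

Request:
{"api": "carry_out", "payload": {
  "travel": [
    [0, 0, 0.02],
    [0, 0, 0.02],
    [0, 0, 0.02],
    [0, 0, 0.01],
    [0, 0, 0]
  ],
  "rotation": [
    [0, 0, 0],
    [0, 0, 0],
    [0, 0, 0],
    [0, 0, 0],
    [0, 0, 0]
  ]
}}

```text
t: 7.7
position: [0.5318, -0.3004, 0.2478]
orientation: [[0.952, 0.306, 0.002], [0.306, -0.952, -0.001], [0.002, 0.001, -1.0]]
contact_force: [-1.0, -0.5, -1.2]
width: 0.0091
grasp_force: 42.7
```

```bash
python3 - <<'E'
from h import *
np.set_printoptions(precision=4,suppress=True)
s=status.read_state();p,R=s["position"],s["orientation"];print(s["t"],p,R[:,0],s["width"],s["contact_force"])
ims=[]
for n in ["scene","wrist"]:
    c=viewer.camera(n);im=np.ascontiguousarray(c["color"][:,:,::-1])
    for q in ["hook_grip","hook_eye","hook_seat","hook_tip","rib_hole"]:
        for r in viewer.tip_of(n,q)[:2]:
            u=np.array(r["position"])*[640,400];w=px2w(c,*u);print(n,q,round(r["conf"],2),u,w,"rel tool",R.T@(w-p))
    # predicted hook points, assuming grip 4 mm below grasp point
    g=p-np.array([0,0,-.0187+.004]);X=R[:,0]
    for d in [(0,0),(25,21),(50,13),(16,-76),(2,-62),(30,-43)]:
        u=w2px(c,g+X*d[0]/1000+np.array([0,0,d[1]/1000]));print(n,d,u)
    if n=="scene":
        P=cloud(c,np.ones((400,640),bool))-g;Q=np.stack([P@X,P@R[:,1],P[:,2]],1)*1000
        m=(abs(Q[:,0]-20)<40)&(abs(Q[:,1])<8)&(Q[:,2]>-95)&(Q[:,2]<-20)
        q=Q[m]; print(len(q)); 
        for z in range(-85,-20,6):
            k=q[(q[:,2]>=z)&(q[:,2]<z+6)]
            if len(k): print(z+3,len(k),k[:,0].min(),k[:,0].max(),np.median(k[:,1]))
        u=w2px(c,g);x,y=int(u[0]),int(u[1]);cv2.imwrite("pics/s2.png",cv2.resize(im[y-40:y+60,x-50:x+50],None,fx=5,fy=5))
E
```

```text
7.7 [ 0.5318 -0.3004  0.2478] [0.9521 0.3057 0.002 ] 0.009056543188014044 [-1.0159 -0.519  -1.2247]
scene hook_grip 0.74 [231.872 233.68 ] [ 0.5429 -0.3038  0.2749] rel tool [ 0.0095  0.0066 -0.027 ]
scene hook_grip 0.72 [235.904 232.28 ] [ 0.5392 -0.2929  0.2709] rel tool [ 0.0094 -0.0048 -0.0231]
scene hook_eye 0.72 [236.928 229.88 ] [ 0.5366 -0.2887  0.2743] rel tool [ 0.0082 -0.0096 -0.0265]
scene hook_eye 0.62 [201.088 239.68 ] [ 0.2021 -0.317  -0.0001] rel tool [-0.3195 -0.0854  0.2472]
scene hook_seat 0.5 [241.984 262.2  ] [ 0.554  -0.2971  0.1871] rel tool [0.022  0.0035 0.0608]
scene hook_tip 0.67 [220.032 228.12 ] [ 0.5512 -0.3291  0.3105] rel tool [ 0.0098  0.0333 -0.0626]
scene hook_tip 0.44 [235.584 252.08 ] [ 0.3171 -0.2438 -0.0038] rel tool [-0.1877 -0.1199  0.2511]
scene (0, 0) [232.2156 234.4254]
scene (25, 21) [238.0067 232.1013]
scene (50, 13) [245.9309 239.3176]
scene (16, -76) [241.4385 260.3538]
scene (2, -62) [236.758  253.7232]
scene (30, -43) [243.4187 253.1957]
82
-76 11 2.8092108516930927 24.606287010679228 2.5750676417228533
-70 12 0.5234824002623667 27.38
[... 833 characters left out ...]
ist hook_seat 0.46 [201.6  368.12] [ 0.1999 -0.2299  0.0051] rel tool [-0.295  -0.169   0.2419]
wrist hook_seat 0.28 [321.792 151.2  ] [ 0.5458 -0.2948  0.0281] rel tool [ 0.0146 -0.0014  0.2198]
wrist hook_tip 0.59 [205.568 379.32 ] [ 0.5128 -0.2663  0.3018] rel tool [-0.0076 -0.0382 -0.054 ]
wrist rib_hole 0.79 [10.176 96.4  ] [ 0.54   -0.0833  0.1534] rel tool [ 0.0739 -0.2044  0.0943]
wrist rib_hole 0.26 [319.808 284.88 ] [ 0.561  -0.2893  0.3081] rel tool [ 0.0313 -0.0015 -0.0602]
wrist (0, 0) [324.3155 289.651 ]
wrist (25, 21) [324.9976 260.8725]
wrist (50, 13) [325.0977 183.6193]
wrist (16, -76) [323.5581 197.3245]
wrist (2, -62) [323.6049 227.3282]
wrist (30, -43) [323.9445 191.3598]
```

View pics/s2.png

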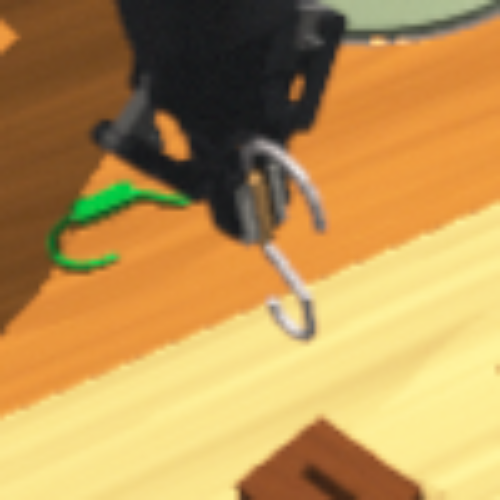

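The hook is held upright, clear of the block. It's at about (270,235) in the crop, with the lower bend at (293,320) and the tip on the left. Next I'll move to the far side of the rib.

Request:
{"api": "carry_out", "payload": {
  "travel": [
    [0.008, 0.02, 0],
    [0.009, 0.025, 0],
    [0.009, 0.025, 0],
    [0.009, 0.025, 0],
    [0.009, 0.025, 0]
  ],
  "rotation": [
    [0, 0, -0.011],
    [0, 0, -0.011],
    [0, 0, -0.011],
    [0, 0, -0.011],
    [0, 0, -0.011]
  ]
}}

```text
t: 8.8
position: [0.5757, -0.179, 0.2461]
orientation: [[0.968, 0.252, 0.0], [0.252, -0.968, 0.0], [0.0, -0.0, -1.0]]
contact_force: [0.7, 0.2, -0.4]
width: 0.0092
grasp_force: 42.8
```

Request:
{"api": "carry_out", "payload": {
  "travel": [
    [0, 0.025, 0],
    [0, 0.025, 0],
    [0, 0.025, 0],
    [0, 0.025, 0],
    [0, 0.014, 0]
  ],
  "rotation": [
    [0, 0, -0.011],
    [0, 0, -0.011],
    [0, 0, -0.011],
    [0, 0, -0.011],
    [0, 0, -0.011]
  ]
}}

```text
t: 9.3
position: [0.5755, -0.0638, 0.246]
orientation: [[0.98, 0.201, -0.0], [0.201, -0.98, 0.001], [-0.0, -0.001, -1.0]]
contact_force: [-0.5, -0.8, -0.8]
width: 0.0093
grasp_force: 42.7
```

Request:
{"api": "carry_out", "payload": {
  "travel": [
    [0, 0, -0.015],
    [0, 0, -0.02],
    [0, 0, -0.02],
    [0, 0, 0],
    [0, 0, 0]
  ],
  "rotation": [
    [0, 0, 0],
    [0, 0, 0],
    [0, 0, 0],
    [0, 0, 0],
    [0, 0, 0]
  ]
}}

```text
t: 9.8
position: [0.5753, -0.067, 0.1911]
orientation: [[0.98, 0.199, -0.001], [0.199, -0.98, -0.001], [-0.001, 0.0, -1.0]]
contact_force: [0.3, -0.5, -0.2]
width: 0.0092
grasp_force: 42.7
```

```bash
cat > rel.py <<'E'
from h import *
import sys
np.set_printoptions(precision=4,suppress=True)
s=status.read_state();p,R=s["position"],s["orientation"];print(s["t"],p,R[:,0],s["width"],s["contact_force"])
g=p+np.array([0,0,.0147]);X=R[:,0]*[1,1,0];X/=np.linalg.norm(X);Y=np.array([-X[1],X[0],0])
for n in ["scene","top","wrist"]:
    c=viewer.camera(n);P=cloud(c,np.ones((400,640),bool))
    D=P-g;Q=np.stack([D@X,D@Y,D[:,2]],1)*1000
    q=Q[(abs(Q[:,0]-14)<24)&(abs(Q[:,1])<10)&(Q[:,2]>-90)&(Q[:,2]<-20)]
    if n!="top":
        print(n,"hook pts",len(q))
        for z in range(-88,-20,7):
            k=q[(q[:,2]>=z)&(q[:,2]<z+7)]
            if len(k): print("  z%d n%d x %.1f..%.1f y %.1f..%.1f"%(z+3,len(k),k[:,0].min(),k[:,0].max(),k[:,1].min(),k[:,1].max()))
    # rib: points above tile/rack top
    r=P[(abs(P[:,0]-.532)<.03)&(abs(P[:,1]+.075)<.055)&(P[:,2]>.108)&(P[:,2]<.172)]
    col=None
    if len(r)>10:
        rect=cv2.minAreaRect(r[:,:2].astype(np.float32)*1000)
        print(n,"rib head",len(r),r.mean(0),r.max(0)[2],rect)
        if n=="scene":
            b=P[(abs(P[:,0]-.532)<.03)&(abs(P[:,1]+.075)<.055)&(P[:,2]>.075)&(P[:,2]<.155)]
            A=np.c_[b[:,1:],np.ones(len(b))];w=np.ones(len(b),bool)
            for _ in range(8):
                f=np.linalg.lstsq(A[w],b[w,0],rcond=None)[0];e=b[:,0]-A@f;w=abs(e)<.0025
            print("front plane x=%.4f y+%.4f z+%.4f"%tuple(f),w.sum(),"yaw",np.degrees(np.arctan(-f[0])),"lean",np.degrees(np.arctan(f[1])))
            for r_ in viewer.tip_of(n,"rib_hole")[:2]:
                u=np.array(r_["position"])*[640,400];K=c["camera_matrix"];T=c["extrinsics"]
                ray=T[:3,:3]@np.array([(u[0]-K[0,2])/K[0,0],-(u[1]-K[1,2])/K[1,1],-1.]);o=T[:3,3]
                fn=np.array([1,-f[0],-f[1]]);off=f[2]-.004*np.sqrt(1+f[0]**2)
                t=(off-fn@o)/(fn@ray);h=o+t*ray;print("hole",r_["conf"],u,h)
    if n=="scene":
        im=c["color"][:,:,::-1][190:270,270:370];cv2.imwrite("pics/rel%.1f.png"%s["t"],cv2.resize(im,None,fx=7,fy=7,interpolation=2))
E
python3 rel.py; ls pics
```

```text
9.8 [ 0.5753 -0.067   0.1911] [ 0.9801  0.1985 -0.0007] 0.009230444005535634 [ 0.3154 -0.5283 -0.2403]
scene hook pts 67
  z-78 n7 x 2.6..18.5 y -5.0..-0.8
  z-71 n14 x -1.9..27.4 y -5.9..-0.4
  z-64 n8 x -3.1..29.7 y -4.0..-1.0
  z-57 n4 x 25.4..29.7 y -3.9..-1.5
  z-50 n5 x 25.4..29.4 y -4.8..0.2
  z-43 n7 x 21.5..28.8 y -4.7..0.8
  z-36 n9 x 13.6..22.8 y -5.3..1.3
  z-29 n8 x 6.2..18.0 y -5.5..1.5
  z-22 n5 x 3.5..10.4 y -4.3..-0.4
scene rib head 171 [ 0.535  -0.0749  0.1338] 0.16006455743674086 ((532.4591674804688, -72.10836791992188), (11.98121452331543, 51.879093170166016), 13.078756332397461)
front plane x=-0.1934 y+-0.0078 z+0.5226 259 yaw 10.94407046909351 lean -0.4452145917891138
hole 0.75 [316.8  235.88] [ 0.5307 -0.0683  0.1368]
top rib head 65 [ 0.5316 -0.0748  0.1376] 0.16320517362520115 ((533.2496337890625, -74.25475311279297), (9.294326782226562, 45.569278717041016), 13.01757526397705)
wrist hook pts 0
wrist rib head 106 [ 0.533  -0.0485  0.1201] 0.14292279373909011 ((532.6184692382812, -48.030311584472656), (5.246196746826172, 13.353684425354004), 38.557044982910156)
crop0.png
rel9.8.png
s2.png
scene0.png
top0.png
w1.png
wx5.0.png
```

```bash
python3 - <<'E'
from h import *
s=status.read_state();p,R=s["position"],s["orientation"]
c=viewer.camera("scene");k=8
im=cv2.resize(c["color"][:,:,::-1][195:265,275:365],None,fx=k,fy=k,interpolation=2)
def draw(w,col):
    u=(w2px(c,w)-[275,195]+.5)*k;cv2.circle(im,(int(u[0]),int(u[1])),1,col,-1)
yv=np.array([-.193,1,0])/np.hypot(.193,1);xv=np.array([yv[1],-yv[0],0])
for H,col in [((.5325,-.072,.134),(255,0,0))]:
  for r in (.013,.026):
    for a in np.linspace(0,2*np.pi,80): draw(np.array(H)+xv*.004+r*np.cos(a)*yv+[0,0,r*np.sin(a)],col)
g=p+np.array([0,0,.0147]);X=R[:,0]
for a in np.linspace(0,np.pi,40): draw(g+X*(.016+.014*np.cos(a))+[0,0,-.062-.014*np.sin(a)],(0,255,0))
cv2.imwrite("pics/ov1.png",im)
E
```

```text
(no output)
```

View pics/ov1.png

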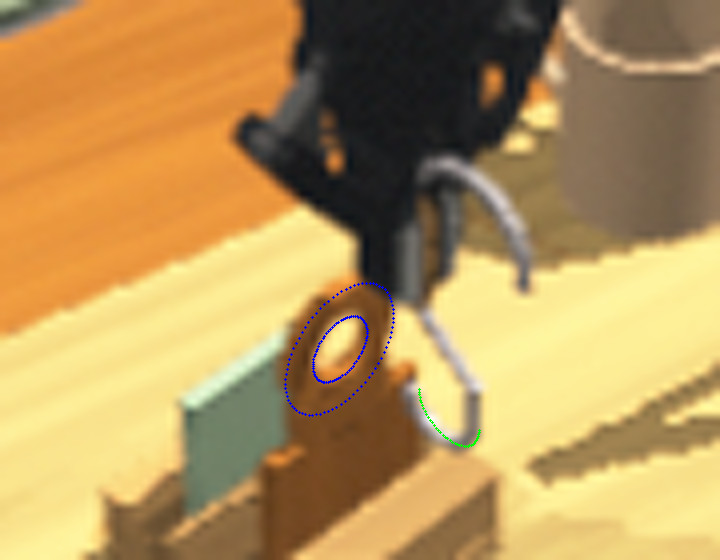

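The overlay fits the rib hole at (340,348) of the crop. The hook bend sits at about (445,420), about 2 mm left of nominal. I'll correct sideways and approach to 5 mm before the hole.

Request:
{"api": "carry_out", "payload": {
  "travel": [
    [-0.001, 0.0045, -0.0005],
    [-0.01, -0.002, 0],
    [-0.01, -0.002, 0],
    [-0.009, -0.002, 0],
    [0, 0, 0]
  ],
  "rotation": [
    [0, 0, 0],
    [0, 0, 0],
    [0, 0, 0],
    [0, 0, 0],
    [0, 0, 0]
  ]
}}

```text
t: 10.55
position: [0.5441, -0.068, 0.1909]
orientation: [[0.98, 0.198, -0.0], [0.198, -0.98, 0.001], [-0.0, -0.001, -1.0]]
contact_force: [0.4, 0.1, -0.3]
width: 0.0096
grasp_force: 42.7
```

```bash
python3 rel.py | head -20; python3 - <<'E'
from h import *
s=status.read_state();p,R=s["position"],s["orientation"]
c=viewer.camera("scene");k=8
im=cv2.resize(c["color"][:,:,::-1][200:260,285:355],None,fx=k,fy=k,interpolation=2)
c2=viewer.camera("wrist");save(c2,"w3")
cv2.imwrite("pics/ov2.png",im)
E
```

```text
10.55 [ 0.5441 -0.068   0.1909] [ 0.9801  0.1984 -0.0002] 0.009578974927337558 [ 0.4164  0.1381 -0.3254]
scene hook pts 87
  z-85 n4 x -9.9..-8.1 y -9.8..2.1
  z-78 n9 x -0.2..16.8 y -4.4..-0.1
  z-71 n10 x 1.2..27.5 y -3.9..0.0
  z-64 n11 x -4.1..28.9 y -4.2..1.6
  z-57 n9 x -9.9..28.7 y -8.3..8.9
  z-50 n16 x -9.1..30.2 y -9.2..6.9
  z-43 n9 x -9.5..29.2 y -5.5..0.2
  z-36 n9 x 14.0..22.9 y -4.7..0.7
  z-29 n8 x 5.7..14.4 y -2.6..1.4
  z-22 n2 x 4.2..6.2 y -4.8..-3.0
scene rib head 182 [ 0.5369 -0.0751  0.1352] 0.16803869926856507 ((536.6874389648438, -74.28961181640625), (41.371463775634766, 37.265220642089844), 61.94431686401367)
front plane x=-0.1916 y+-0.0002 z+0.5218 242 yaw 10.845001219346996 lean -0.013088233198058413
hole 0.71 [319.616 238.4  ] [ 0.5289 -0.0581  0.1205]
top rib head 14 [ 0.5339 -0.0904  0.1342] 0.15431235404856314 ((533.720458984375, -89.99825286865234), (4.3830976486206055, 16.178730010986328), 28.117008209228516)
wrist hook pts 216
  z-85 n61 x -9.9..-6.0 y -9.6..9.9
  z-78 n31 x -9.8..-6.4 y -10.0..9.7
  z-64 n7 x -7.5..-6.6 y -9.8..-7.3
```

View pics/ov2.png

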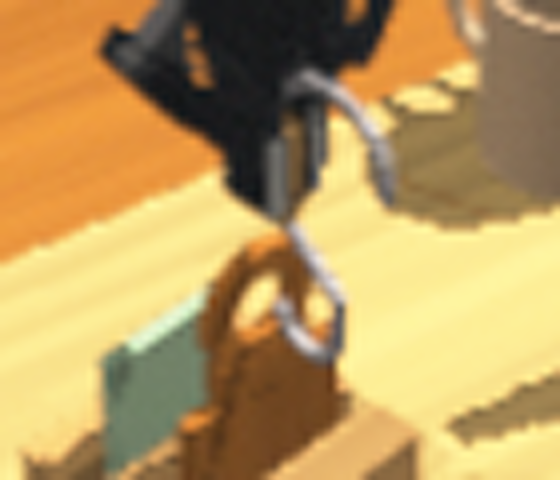

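The tip at crop (278,308) lines up with the hole at (260,308). I'll insert slowly.

Request:
{"api": "carry_out", "payload": {
  "travel": [
    [-0.0049, -0.001, 0],
    [-0.0049, -0.001, 0],
    [-0.0049, -0.001, 0],
    [0, 0, 0],
    [0, 0, 0]
  ],
  "rotation": [
    [0, 0, 0],
    [0, 0, 0],
    [0, 0, 0],
    [0, 0, 0],
    [0, 0, 0]
  ]
}}

```text
t: 11.35
position: [0.5308, -0.0705, 0.1908]
orientation: [[0.98, 0.199, 0.0], [0.199, -0.98, 0.0], [0.0, -0.0, -1.0]]
contact_force: [0.4, 0.6, -1.1]
width: 0.0091
grasp_force: 42.7
```

Request:
{"api": "carry_out", "payload": {
  "travel": [
    [-0.004, -0.0008, 0],
    [-0.004, -0.0008, 0],
    [-0.002, -0.0004, 0],
    [0, 0, 0],
    [0, 0, 0]
  ],
  "rotation": [
    [0, 0, 0],
    [0, 0, 0],
    [0, 0, 0],
    [0, 0, 0],
    [0, 0, 0]
  ]
}}

```text
t: 11.85
position: [0.5208, -0.0725, 0.1907]
orientation: [[0.98, 0.199, 0.0], [0.199, -0.98, 0.0], [0.0, -0.0, -1.0]]
contact_force: [1.3, 0.1, -0.9]
width: 0.0098
grasp_force: 42.7
```

```bash
python3 rel.py | egrep -v "z-"; python3 - <<'E'
from h import *
c=viewer.camera("scene");k=8
im=cv2.resize(c["color"][:,:,::-1][200:260,285:355],None,fx=k,fy=k,interpolation=2)
cv2.imwrite("pics/ov3.png",im)
E
```

```text
11.85 [ 0.5208 -0.0725  0.1907] [0.9799 0.1994 0.0002] 0.009813931921658246 [ 1.3383  0.1026 -0.8974]
scene hook pts 87
scene rib head 189 [ 0.5368 -0.075   0.1369] 0.17179303139121171 ((539.4597778320312, -70.707275390625), (24.538768768310547, 49.721527099609375), 8.263503074645996)
front plane x=-0.1954 y+-0.0010 z+0.5218 251 yaw 11.055427353607516 lean -0.05563029411499666
hole 0.67 [317.888 239.6  ] [ 0.5303 -0.0649  0.1206]
wrist hook pts 483
wrist rib head 2118 [ 0.5357 -0.0681  0.1407] 0.161600995037236 ((533.7711791992188, -68.69270324707031), (8.321818351745605, 50.72649002075195), 11.603092193603516)
```

View pics/ov3.png

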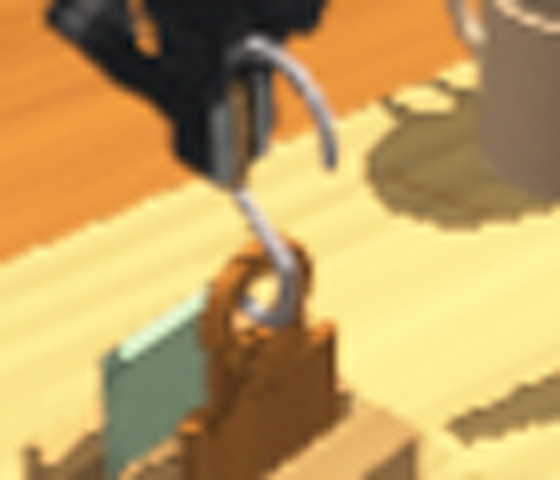

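The bend is through the hole at (265,310) and the rib hasn't moved. Lifting gently.

Request:
{"api": "carry_out", "payload": {
  "travel": [
    [0, 0, 0.004],
    [0, 0, 0.004],
    [0, 0, 0.004],
    [0, 0, 0.003],
    [0, 0, 0.003]
  ],
  "rotation": [
    [0, 0, 0],
    [0, 0, 0],
    [0, 0, 0],
    [0, 0, 0],
    [0, 0, 0]
  ]
}}

```text
t: 12.6
position: [0.5207, -0.0725, 0.209]
orientation: [[0.98, 0.199, 0.0], [0.199, -0.98, 0.0], [0.0, -0.0, -1.0]]
contact_force: [-0.8, -0.0, -2.1]
width: 0.0095
grasp_force: 42.7
```

Request:
{"api": "carry_out", "payload": {
  "travel": [
    [0, 0, 0.005],
    [0, 0, 0.005],
    [0, 0, 0.005],
    [0, 0, 0.005],
    [0, 0, 0.005]
  ],
  "rotation": [
    [0, 0, 0],
    [0, 0, 0],
    [0, 0, 0],
    [0, 0, 0],
    [0, 0, 0]
  ]
}}

```text
t: 13.1
position: [0.5207, -0.0726, 0.2341]
orientation: [[0.98, 0.199, 0.0], [0.199, -0.98, -0.0], [0.0, 0.0, -1.0]]
contact_force: [0.2, -0.1, -1.5]
width: 0.0097
grasp_force: 42.7
```

Request:
{"api": "carry_out", "payload": {
  "travel": [
    [0, 0, 0.007],
    [0, 0, 0.008],
    [0, 0, 0.008],
    [0, 0, 0.005],
    [0, 0, 0]
  ],
  "rotation": [
    [0, 0, 0],
    [0, 0, 0],
    [0, 0, 0],
    [0, 0, 0],
    [0, 0, 0]
  ]
}}

```text
t: 13.6
position: [0.521, -0.0725, 0.2624]
orientation: [[0.98, 0.2, 0.001], [0.2, -0.98, 0.0], [0.001, -0.0, -1.0]]
contact_force: [0.3, -0.5, -1.9]
width: 0.0097
grasp_force: 42.7
```

```bash
python3 - <<'E'
from h import *
c=viewer.camera("scene");k=6
im=cv2.resize(c["color"][:,:,::-1][170:265,275:375],None,fx=k,fy=k,interpolation=2)
cv2.imwrite("pics/ov4.png",im);print(status.read_state()["position"],status.read_state()["contact_force"])
E
```

```text
[ 0.52083725 -0.07246611  0.26186668] [-0.95400146  0.20750635 -1.77019023]
```

View pics/ov4.png

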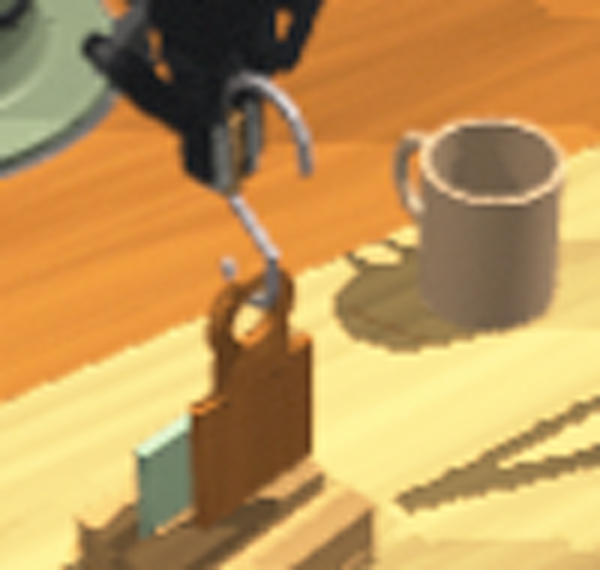

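The rib hangs on the hook clear of the rack. I'll raise it and travel gently towards the rail.

Request:
{"api": "carry_out", "payload": {
  "travel": [
    [-0.002, 0, 0.008],
    [-0.004, 0, 0.013],
    [-0.005, 0, 0.018],
    [-0.005, 0, 0.015],
    [-0.004, 0.002, 0.009]
  ],
  "rotation": [
    [0, 0, 0],
    [0, 0, 0],
    [0, 0, 0],
    [0, 0, 0],
    [0, 0, 0]
  ]
}}

```text
t: 14.15
position: [0.5005, -0.0709, 0.3263]
orientation: [[0.98, 0.199, 0.001], [0.199, -0.98, 0.0], [0.001, -0.0, -1.0]]
contact_force: [0.4, 0.0, -1.9]
width: 0.0099
grasp_force: 42.6
```

Request:
{"api": "carry_out", "payload": {
  "travel": [
    [0, 0.003, 0],
    [0, 0.005, 0],
    [0, 0.007, 0],
    [0, 0.009, 0],
    [0, 0.011, 0]
  ],
  "rotation": [
    [0, 0, -0.007],
    [0, 0, -0.007],
    [0, 0, -0.007],
    [0, 0, -0.007],
    [0, 0, -0.007]
  ]
}}

```text
t: 14.65
position: [0.5007, -0.0347, 0.3243]
orientation: [[0.986, 0.164, -0.001], [0.164, -0.986, -0.0], [-0.001, 0.0, -1.0]]
contact_force: [0.6, 0.6, -1.6]
width: 0.0092
grasp_force: 42.6
```

Request:
{"api": "carry_out", "payload": {
  "travel": [
    [0, 0.012, 0],
    [0, 0.013, 0],
    [0, 0.014, 0],
    [0, 0.014, 0],
    [0, 0.014, 0]
  ],
  "rotation": [
    [0, 0, -0.007],
    [0, 0, -0.007],
    [0, 0, -0.007],
    [0, 0, -0.007],
    [0, 0, -0.007]
  ]
}}

```text
t: 15.15
position: [0.5006, 0.0329, 0.3244]
orientation: [[0.991, 0.13, -0.0], [0.13, -0.991, -0.0], [-0.0, 0.0, -1.0]]
contact_force: [-0.2, 0.2, -1.6]
width: 0.0095
grasp_force: 42.6
```

Request:
{"api": "carry_out", "payload": {
  "travel": [
    [0, 0.014, 0],
    [0, 0.014, 0],
    [0, 0.014, 0],
    [0, 0.014, 0],
    [0, 0.014, 0]
  ],
  "rotation": [
    [0, 0, -0.007],
    [0, 0, -0.007],
    [0, 0, -0.007],
    [0, 0, -0.007],
    [0, 0, -0.007]
  ]
}}

```text
t: 15.65
position: [0.5005, 0.1029, 0.3244]
orientation: [[0.995, 0.096, -0.0], [0.096, -0.995, -0.0], [-0.0, 0.0, -1.0]]
contact_force: [0.2, 0.8, -0.7]
width: 0.0097
grasp_force: 42.6
```

Request:
{"api": "carry_out", "payload": {
  "travel": [
    [0, 0.014, 0],
    [0, 0.014, 0],
    [0, 0.014, 0],
    [0, 0.014, 0],
    [0, 0.014, 0]
  ],
  "rotation": [
    [0, 0, -0.007],
    [0, 0, -0.007],
    [0, 0, -0.007],
    [0, 0, -0.007],
    [0, 0, -0.007]
  ]
}}

```text
t: 16.15
position: [0.5007, 0.1726, 0.3246]
orientation: [[0.998, 0.06, -0.0], [0.06, -0.998, 0.0], [-0.0, -0.0, -1.0]]
contact_force: [-0.1, 0.5, -1.0]
width: 0.0095
grasp_force: 42.6
```

Request:
{"api": "carry_out", "payload": {
  "travel": [
    [0, 0.014, 0],
    [0, 0.014, 0],
    [0, 0.014, 0],
    [0, 0.013, 0],
    [0, 0.012, 0]
  ],
  "rotation": [
    [0, 0, -0.007],
    [0, 0, -0.007],
    [0, 0, -0.007],
    [0, 0, -0.007],
    [0, 0, -0.007]
  ]
}}

```text
t: 16.65
position: [0.5007, 0.2396, 0.3246]
orientation: [[1.0, 0.025, -0.0], [0.025, -1.0, -0.0], [-0.0, 0.0, -1.0]]
contact_force: [1.1, -1.7, -1.6]
width: 0.0094
grasp_force: 42.6
```

Request:
{"api": "carry_out", "payload": {
  "travel": [
    [0, 0.01, 0],
    [0, 0.008, 0],
    [0, 0.006, 0],
    [0, 0.004, 0],
    [0, 0.002, 0]
  ],
  "rotation": [
    [0, 0, 0],
    [0, 0, 0],
    [0, 0, 0],
    [0, 0, 0],
    [0, 0, 0]
  ]
}}

```text
t: 17.15
position: [0.5008, 0.2686, 0.3246]
orientation: [[1.0, 0.026, 0.0], [0.026, -1.0, -0.0], [0.0, 0.0, -1.0]]
contact_force: [-0.5, -0.0, -2.1]
width: 0.0096
grasp_force: 42.6
```

```bash
cat > rail.py <<'E'
from h import *
np.set_printoptions(precision=4,suppress=True)
s=status.read_state();p,R=s["position"],s["orientation"];print(s["t"],p,R[:,0],s["qpos"],s["width"],s["contact_force"])
g=p+np.array([0,0,.0147]);X=R[:,0]*[1,1,0];X/=np.linalg.norm(X);Y=np.array([-X[1],X[0],0])
for n in ["scene","top"]:
    c=viewer.camera(n);P=cloud(c,np.ones((400,640),bool))
    D=P-g;Q=np.stack([D@X,D@Y,D[:,2]],1)*1000
    q=Q[(abs(Q[:,0]-22)<45)&(abs(Q[:,1])<10)&(Q[:,2]>-2)&(Q[:,2]<55)&(Q[:,0]>14)]
    if len(q): print(n,"loop",len(q),q.min(0),q.max(0), np.median(q,0))
    q=Q[(abs(Q[:,0]-14)<24)&(abs(Q[:,1])<60)&(Q[:,2]>-200)&(Q[:,2]<-90)]
    if len(q): print(n,"rib",len(q),q.min(0),q.max(0),np.median(q,0))
    for y0,y1 in [(.18,.24),(.36,.42),(.24,.36)]:
        r=P[(P[:,1]>y0)&(P[:,1]<y1)&(abs(P[:,0]-.566)<.02)&(P[:,2]>.265)&(P[:,2]<.292)]
        if len(r): print(n,"rail",len(r),"x",r[:,0].min(),r[:,0].max(),r[:,0].mean(),"z",r[:,2].max(), "y",r[:,1].mean())
    if n=="scene":
        im=c["color"][:,:,::-1][100:250,350:500];cv2.imwrite("pics/r%.1f.png"%s["t"],cv2.resize(im,None,fx=4,fy=4,interpolation=2))
E
python3 rail.py; ls pics
```

```text
17.15 [0.5008 0.2686 0.3246] [0.9997 0.0257 0.    ] [ -67.578    26.0451   48.5757   95.2179  -20.7622   68.2224 -102.582 ] 0.009573034620398126 [-0.5037 -0.0004 -2.0972]
scene loop 51 [14.2874 -9.3883 12.5476] [53.1767  8.1348 53.5549] [42.4762 -3.4553 37.8059]
scene rib 336 [   9.604   -33.9989 -195.3989] [ 19.4101  38.5234 -90.7667] [  15.6955    1.4841 -151.7479]
scene rail 73 x 0.560610216389437 0.5729749058143163 0.569168240086349 z 0.28626689656369186 y 0.2097612734668557
scene rail 56 x 0.5582602131426583 0.5697369589506043 0.5646889897767294 z 0.28639715282461253 y 0.39136183237293914
scene rail 132 x 0.5586707916416497 0.5717936606664383 0.567068138850738 z 0.286301031401352 y 0.2999816596454652
top rib 190 [   8.2228  -39.2777 -194.7965] [ 17.171   35.4442 -91.2582] [  10.0465   -4.8503 -138.8607]
top rail 71 x 0.5613690508832831 0.5742971336125516 0.5664276862884919 z 0.2885474783637838 y 0.21060555138585985
top rail 36 x 0.5604079109339867 0.5728454904640837 0.565902817823483 z 0.2879568685312981 y 0.25436572081979775
crop0.png
ov1.png
ov2.png
ov3.png
ov4.png
r17.1.png
rel10.6.png
rel11.8.png
rel9.8.png
s2.png
scene0.png
top0.png
w1.png
w3.png
wx5.0.png
```

Request:
{"api": "carry_out", "payload": {
  "travel": [
    [0.005, 0, 0],
    [0.01, 0, 0],
    [0.013, 0, 0],
    [0.011, 0, 0],
    [0.0055, 0, 0]
  ],
  "rotation": [
    [0, -0.02, 0],
    [0, -0.02, 0],
    [0, -0.02, 0],
    [0, -0.02, 0],
    [0, -0.02, 0]
  ]
}}

```text
t: 17.75
position: [0.546, 0.2684, 0.3245]
orientation: [[0.995, 0.025, 0.1], [0.026, -1.0, -0.0], [0.1, 0.003, -0.995]]
contact_force: [-8.4, 1.1, 4.5]
width: 0.0093
grasp_force: 44.2
```

Request:
{"api": "carry_out", "payload": {
  "travel": [
    [0, 0, -0.006],
    [0, 0, -0.014],
    [0, 0, -0.016],
    [0, 0, -0.014],
    [0, 0, -0.006]
  ],
  "rotation": [
    [0, 0, 0],
    [0, 0, 0],
    [0, 0, 0],
    [0, 0, 0],
    [0, 0, 0]
  ]
}}

```text
t: 18.25
position: [0.5453, 0.2682, 0.2672]
orientation: [[0.995, 0.025, 0.099], [0.026, -1.0, -0.001], [0.099, 0.004, -0.995]]
contact_force: [0.4, 0.4, -1.9]
width: 0.0092
grasp_force: 43.3
```

```bash
python3 rail.py
```

```text
18.25 [0.5453 0.2682 0.2672] [0.9947 0.0256 0.0992] [-64.8378  30.5202  46.6336  98.2156 -23.4055  56.4907 -99.5179] 0.009227930246532613 [ 0.4436  0.4377 -1.9134]
scene loop 59 [14.0163 -9.836  -1.9103] [50.2319  9.3997 42.2571] [34.2706 -3.1949 22.5661]
scene rib 410 [  -9.8669  -43.2908 -198.0105] [ -0.5765  35.3306 -90.5241] [  -4.872    -6.6013 -145.3172]
scene rail 71 x 0.5622621719901788 0.5741947185198145 0.5693920564522251 z 0.28588311474988537 y 0.20967797930401197
scene rail 60 x 0.5561512707899641 0.5688509746486989 0.564838970971454 z 0.28681991809446505 y 0.3901732142645387
scene rail 172 x 0.5464695362120121 0.5725482969027383 0.5621196552664116 z 0.2913608160473886 y 0.28817785337778984
top rib 19 [  -9.832   -41.2651 -175.0221] [ -4.4741  31.6943 -93.6161] [  -8.0562  -11.5207 -117.8471]
top rail 43 x 0.5622832817211846 0.5742778784904012 0.5667258661403063 z 0.2893324948985079 y 0.19947821154658113
top rail 1 x 0.5717360810451755 0.5717360810451755 0.5717360810451755 z 0.28413098048501007 y 0.24283540160337228
```

```bash
ls pics/r1*
```

```text
pics/r17.1.png
pics/r18.2.png
```

View pics/r18.2.png

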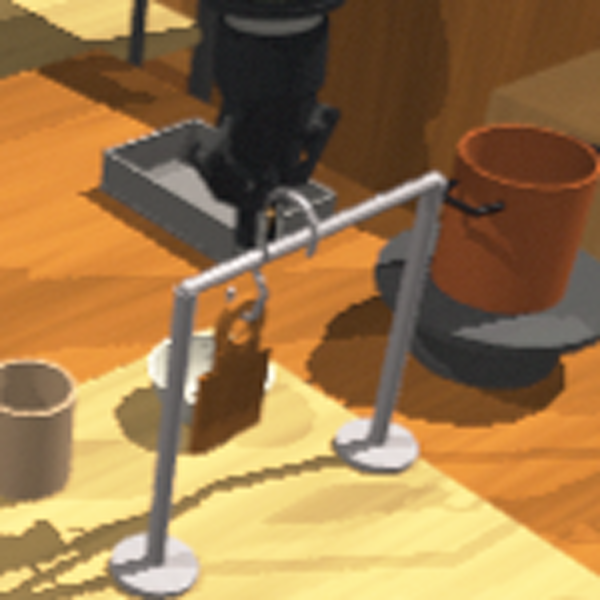

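The hook's loop already spans the rail (top at (285,192), free end at (313,250)) and the rib still hangs from it, but the hook has pitched in the grip. I'll fit its pose numerically.

```bash
cat > fit.py <<'E'
from h import *
from scipy.optimize import least_squares
from scipy.spatial import cKDTree
np.set_printoptions(precision=4,suppress=True)
a=np.linspace(0,np.pi,40)
curve=np.r_[np.c_[25+25*np.cos(a),21+25*np.sin(a)][:: 1],[[50,17],[50,13]],np.c_[np.zeros(22),np.linspace(-21,21,22)],
  np.c_[np.linspace(0,30,25),np.linspace(-21,-43,25)],np.c_[np.full(12,30),np.linspace(-43,-62,12)],np.c_[16+14*np.cos(a),-62-14*np.sin(a)]]
def fit(hold=True):
    s=status.read_state();p,R=s["position"],s["orientation"]
    print(s["t"],"tcp",p,"tool x",R[:,0],"w",s["width"],"F",s["contact_force"])
    c=viewer.camera("scene");im=c["color"].astype(float)
    X=R[:,0]*[1,1,0];X/=np.linalg.norm(X);Y=np.array([-X[1],X[0],0])
    sat=(im.max(2)-im.min(2))/(im.max(2)+1)
    m=(sat<.25)&(im.max(2)>90)
    D=(cloud(c,m)-(p+[0,0,.0147]))*1000;Q=np.stack([D@X,D@Y,D[:,2]],1)
    k=(abs(Q[:,1]+1)<9)&(Q[:,0]>-40)&(Q[:,0]<70)&(Q[:,2]>-100)&(Q[:,2]<70)
    Q=Q[k]
    def res(v,pts=None):
        th,x,z=v;q=Q[:,[0,2]]-[x,z];C,S=np.cos(th),np.sin(th)
        q=np.c_[C*q[:,0]-S*q[:,1],S*q[:,0]+C*q[:,1]]   # world->hook, pitch +: bottom to -x
        d=cKDTree(curve).query(q)[0];return np.minimum(d,12)
    best=min((least_squares(res,[t,0,z],loss="soft_l1",f_scale=2,diff_step=1e-3,x_scale=[.1,3,3]) for t in (-.3,-.1,.1,.3,.5) for z in (-10,0)),key=lambda r:r.cost)
    print("pts",len(Q),"pitch",best.x[0],"grip rel nominal mm",best.x[1:],"cost/pt",best.cost/len(Q),"med",np.median(best.fun))
    th=best.x[0];o=p+[0,0,.0147]+X*best.x[1]/1000+np.array([0,0,best.x[2]/1000])
    for n,d in dict(eye=(25,21),top=(25,46),end=(50,13),seat=(16,-76),tip=(2,-62)).items():
        x=np.cos(th)*d[0]+np.sin(th)*d[1];z=-np.sin(th)*d[0]+np.cos(th)*d[1]
        print(n,o+X*x/1000+np.array([0,0,z/1000]))
    i=np.argsort(Q[:,2])[::-1];print(Q[i][::max(1,len(Q)//45)].round(0).astype(int).tolist())
    P=cloud(c,sat>.35);r=P[(abs(P[:,1]-p[1])<.05)&(abs(P[:,0]-p[0])<.06)&(P[:,2]>.04)&(P[:,2]<.2)]
    if len(r): print("rib",len(r),np.median(r,0),r.min(0),r.max(0))
if __name__=="__main__": fit()
E
python3 fit.py
```

```text
18.35 tcp [0.5453 0.2682 0.268 ] tool x [0.9947 0.0256 0.0993] w 0.009392154137967835 F [-0.5631 -0.7422 -1.4028]
pts 91 pitch 0.24752389854953785 grip rel nominal mm [-6.0533  1.6232] cost/pt 7.239377987758668 med 1.8272283396562221
eye [0.5687 0.2688 0.2985]
top [0.5748 0.2689 0.3228]
end [0.5909 0.2694 0.2846]
seat [0.5362 0.268  0.2067]
tip [0.526  0.2677 0.2237]
[[23, -1, 42], [33, -4, 41], [31, -6, 41], [20, -1, 41], [12, -1, 40], [27, -5, 39], [35, -1, 38], [32, -5, 38], [40, -6, 35], [41, -3, 35], [39, -4, 31], [44, -1, 29], [44, -4, 27], [47, -3, 24], [44, -3, 20], [48, -3, 19], [46, -4, 15], [50, -4, 13], [4, -3, 11], [46, -3, 8], [47, -2, 5], [6, -8, 4], [8, 7, 2], [19, 4, 2], [19, 7, 1], [23, 3, 1], [23, -5, 1], [20, -9, 0], [26, 1, 0], [15, -1, -1], [7, 8, -2], [10, 1, -4], [25, -6, -4], [23, 0, -5], [0, -4, -32], [3, -2, -38], [9, -3, -41], [14, -3, -46], [14, -7, -48], [9, -4, -55], [-20, -4, -60], [9, -4, -62], [-20, -3, -64], [5, -3, -69], [7, -5, -70], [-3, -2, -77]]
rib 376 [0.5335 0.2631 0.1394] [0.5249 0.2244 0.083 ] [0.5411 0.3053 0.1995]
```

Under the rib's weight the hook pivoted between the pads to a pitch of +0.25 rad. The loop is still around the rail. I'll grip harder and turn it back gently about the loop, so that it's near its hanging attitude on release.

Request:
{"api": "carry_out", "payload": {
  "travel": [
    [0, 0, 0],
    [0, 0, 0],
    [0, 0, 0],
    [0.0005, 0, 0],
    [0.0005, 0, 0]
  ],
  "rotation": [
    [0, 0, 0],
    [0, 0, 0],
    [0, 0, 0],
    [0, -0.01, 0],
    [0, -0.015, 0]
  ],
  "claw": 0,
  "grip_force": 110
}}

```text
t: 18.9
position: [0.5464, 0.2684, 0.2687]
orientation: [[0.992, 0.025, 0.126], [0.026, -1.0, 0.0], [0.126, 0.003, -0.992]]
contact_force: [-0.3, -0.5, -1.3]
width: 0.0084
grasp_force: 107.1
```

Request:
{"api": "carry_out", "payload": {
  "travel": [
    [0.0005, 0, 0],
    [0.0005, 0, 0],
    [0.0005, 0, 0],
    [0.0005, 0, 0],
    [0.0005, 0, 0]
  ],
  "rotation": [
    [0, -0.02, 0],
    [0, -0.02, 0],
    [0, -0.02, 0],
    [0, -0.02, 0],
    [0, -0.02, 0]
  ]
}}

```text
t: 19.4
position: [0.5487, 0.2685, 0.2687]
orientation: [[0.974, 0.025, 0.225], [0.026, -1.0, 0.0], [0.225, 0.006, -0.974]]
contact_force: [0.3, -1.2, -2.4]
width: 0.0088
grasp_force: 107.1
```

```bash
python3 fit.py
```

```text
19.4 tcp [0.5487 0.2685 0.2687] tool x [0.9741 0.0259 0.2246] w 0.008757471833325935 F [ 0.2753 -1.2248 -2.3562]
pts 98 pitch 0.200551834949489 grip rel nominal mm [-3.0379  0.023 ] cost/pt 7.787799059006892 med 4.469787372266184
eye [0.5743 0.2692 0.299 ]
top [0.5793 0.2693 0.3235]
end [0.5972 0.2698 0.2862]
seat [0.5462 0.2685 0.2057]
tip [0.5353 0.2682 0.2222]
[[13, -3, 45], [11, -5, 45], [18, -3, 44], [21, -7, 43], [12, -5, 42], [28, -2, 42], [8, -5, 40], [34, -4, 39], [31, -5, 38], [34, -4, 36], [40, -2, 34], [40, 0, 31], [39, -4, 28], [42, -3, 26], [47, -7, 23], [44, -7, 22], [1, -9, 19], [44, -3, 18], [4, -8, 17], [46, -4, 16], [43, -5, 15], [2, -5, 11], [2, 7, 11], [3, -10, 10], [6, 4, 6], [5, -7, 4], [7, 8, 2], [16, 3, 2], [20, 3, 0], [17, 1, 0], [21, 6, 0], [20, -2, -1], [23, 4, -2], [23, -4, -2], [8, 7, -3], [6, 6, -4], [8, 0, -5], [21, -5, -6], [2, -6, -29], [4, -3, -33], [6, 0, -39], [14, -3, -45], [15, -7, -53], [17, -4, -57], [15, -6, -61], [-13, -1, -64], [13, -7, -65], [14, -3, -70], [8, -4, -73]]
rib 443 [0.553  0.2628 0.138 ] [0.5432 0.2259 0.0856] [0.558  0.304  0.1995]
```

Request:
{"api": "carry_out", "payload": {
  "travel": [
    [0.0005, 0, 0],
    [0.0005, 0, 0],
    [0.0005, 0, 0],
    [0.0005, 0, 0],
    [0.0005, 0, 0]
  ],
  "rotation": [
    [0, -0.02, 0],
    [0, -0.02, 0],
    [0, -0.02, 0],
    [0, -0.02, 0],
    [0, -0.02, 0]
  ]
}}

```text
t: 19.95
position: [0.5513, 0.2685, 0.2686]
orientation: [[0.947, 0.024, 0.321], [0.026, -1.0, 0.0], [0.321, 0.008, -0.947]]
contact_force: [-0.2, -1.0, -0.3]
width: 0.0085
grasp_force: 107.1
```

Request:
{"api": "carry_out", "payload": {
  "travel": [
    [0.0005, 0, 0],
    [0.0005, 0, 0],
    [0.0005, 0, 0],
    [0.0005, 0, 0],
    [0, 0, 0]
  ],
  "rotation": [
    [0, -0.02, 0],
    [0, -0.02, 0],
    [0, -0.02, 0],
    [0, -0.015, 0],
    [0, 0, 0]
  ]
}}

```text
t: 20.45
position: [0.5526, 0.2685, 0.2682]
orientation: [[0.921, 0.024, 0.389], [0.026, -1.0, -0.0], [0.389, 0.01, -0.921]]
contact_force: [-4.9, -0.5, -2.5]
width: 0.0087
grasp_force: 109.5
```

```bash
python3 - <<'E'
s=open("fit.py").read()
s=s.replace("    Q=Q[k]\n","    W=cloud(c,m);k&=~((abs(W[:,2]-.279)<.013)&(abs(W[:,0]-.567)<.014))\n    k&=~((Q[:,2]<21)&(Q[:,2]>-25)&(Q[:,0]<25))\n    Q=Q[k]\n")
s=s.replace('    i=np.argsort(Q[:,2])','    #').replace("best.x[1:],","best.x[1:],")
open("fit.py","w").write(s)
E
python3 fit.py
```

```text
20.45 tcp [0.5526 0.2685 0.2682] tool x [0.9208 0.0263 0.3892] w 0.008663107509545616 F [-4.8513 -0.4842 -2.5485]
pts 68 pitch -0.044469341659976444 grip rel nominal mm [-10.285   -0.8095] cost/pt 1.6578828057654402 med 1.328399200082732
eye [0.5663 0.2689 0.3042]
top [0.5652 0.2689 0.3291]
end [0.5916 0.2696 0.2973]
seat [0.5616 0.2688 0.2069]
tip [0.547  0.2683 0.2202]
rib 465 [0.5708 0.262  0.138 ] [0.5595 0.2246 0.0847] [0.5777 0.3049 0.2   ]
```

The pitch is now -0.04 rad and the loop centre is right above the rail, but a fingertip edge is brushing the rail. I'll back off 9 mm, lower inside the loop, then recentre.

Request:
{"api": "carry_out", "payload": {
  "travel": [
    [-0.003, 0, 0],
    [-0.004, 0, 0],
    [-0.003, 0, 0],
    [0, 0, -0.005],
    [0, 0, -0.007]
  ],
  "rotation": [
    [0, 0, 0],
    [0, 0, 0],
    [0, 0, 0],
    [0, 0, 0],
    [0, 0, 0]
  ]
}}

```text
t: 21.0
position: [0.5433, 0.2687, 0.2565]
orientation: [[0.921, 0.024, 0.39], [0.026, -1.0, 0.001], [0.39, 0.01, -0.921]]
contact_force: [-0.4, -0.1, -2.6]
width: 0.0088
grasp_force: 107.1
```

Request:
{"api": "carry_out", "payload": {
  "travel": [
    [0, 0, -0.007],
    [0, 0, -0.007],
    [0, 0, -0.006],
    [0, 0, -0.003],
    [0, 0, 0]
  ],
  "rotation": [
    [0, 0, 0],
    [0, 0, 0],
    [0, 0, 0],
    [0, 0, 0],
    [0, 0, 0]
  ]
}}

```text
t: 21.5
position: [0.5432, 0.2682, 0.2332]
orientation: [[0.921, 0.023, 0.389], [0.026, -1.0, -0.0], [0.389, 0.01, -0.921]]
contact_force: [-0.6, 0.6, -1.5]
width: 0.0085
grasp_force: 107.1
```

```bash
python3 fit.py
```

```text
21.5 tcp [0.5432 0.2682 0.2332] tool x [0.9209 0.0256 0.3889] w 0.008532740378579049 F [-0.6469  0.615  -1.4606]
pts 45 pitch -0.03200791863501386 grip rel nominal mm [-9.2979  0.1531] cost/pt 0.927580658942721 med 0.8272567357588914
eye [0.5582 0.2687 0.2699]
top [0.5574 0.2686 0.2948]
end [0.5835 0.2694 0.2627]
seat [0.5523 0.2685 0.1726]
tip [0.5379 0.2681 0.1862]
rib 476 [0.5573 0.2598 0.1095] [0.5476 0.225  0.0505] [0.563  0.3016 0.1884]
```

Request:
{"api": "carry_out", "payload": {
  "travel": [
    [0.002, 0, 0],
    [0.003, 0, 0],
    [0.003, 0, -0.001],
    [0, 0, -0.002],
    [0, 0, -0.002]
  ],
  "rotation": [
    [0, 0, 0],
    [0, 0, 0],
    [0, 0, 0],
    [0, 0, 0],
    [0, 0, 0]
  ]
}}

```text
t: 22.05
position: [0.5513, 0.2683, 0.2285]
orientation: [[0.921, 0.023, 0.389], [0.026, -1.0, -0.0], [0.389, 0.01, -0.921]]
contact_force: [0.3, -0.1, -0.7]
width: 0.0083
grasp_force: 107.1
```

Request:
{"api": "carry_out", "payload": {
  "travel": [
    [0, 0, -0.001],
    [0, 0, -0.0005],
    [0, 0, -0.0005],
    [0, 0, 0],
    [0, 0, 0]
  ],
  "rotation": [
    [0, 0, 0],
    [0, 0, 0],
    [0, 0, 0],
    [0, 0, 0],
    [0, 0, 0]
  ]
}}

```text
t: 22.55
position: [0.5519, 0.2686, 0.2274]
orientation: [[0.92, 0.024, 0.391], [0.025, -1.0, 0.001], [0.391, 0.009, -0.92]]
contact_force: [-2.2, -1.8, 8.4]
width: 0.0083
grasp_force: 109.0
```

```bash
python3 fit.py; python3 -c "
from h import *
import time
for _ in range(3): viewer.camera('top'); print(status.read_state()['contact_force'])"
```

```text
22.55 tcp [0.5519 0.2686 0.2274] tool x [0.9201 0.0253 0.3908] w 0.008317818002816432 F [-2.2189 -1.7655  8.4006]
pts 43 pitch -0.053526722937854786 grip rel nominal mm [-10.23    -0.6472] cost/pt 1.0219102914065572 med 1.039370919399992
eye [0.5655 0.269  0.2637]
top [0.5642 0.2689 0.2887]
end [0.5909 0.2697 0.2571]
seat [0.5617 0.2689 0.1664]
tip [0.547  0.2685 0.1796]
rib 503 [0.5706 0.2608 0.1036] [0.5567 0.2261 0.0475] [0.5797 0.3036 0.1965]
[-1.29926089 -1.4536511   9.17471602]
[-1.99005158 -1.33570602  8.88407845]
[-2.14187701 -0.75164815  9.06902318]
```

The loop bears on the rail. I'll relax the grip, then open, wait and withdraw along the tool axis.

Request:
{"api": "carry_out", "payload": {
  "travel": [
    [0, 0, 0.0005],
    [0, 0, 0],
    [0, 0, 0],
    [0, 0, 0],
    [0, 0, 0]
  ],
  "rotation": [
    [0, 0, 0],
    [0, 0, 0],
    [0, 0, 0],
    [0, 0, 0],
    [0, 0, 0]
  ],
  "claw": 0,
  "grip_force": 20
}}

```text
t: 23.25
position: [0.5517, 0.2686, 0.2276]
orientation: [[0.92, 0.024, 0.391], [0.025, -1.0, 0.001], [0.39, 0.009, -0.921]]
contact_force: [0.8, 0.3, 6.4]
width: 0.0086
grasp_force: 108.0
```

Request:
{"api": "carry_out", "payload": {
  "travel": [
    [0, 0, 0],
    [0, 0, 0],
    [0, 0, 0],
    [0, 0, 0],
    [0, 0, 0]
  ],
  "rotation": [
    [0, 0, 0],
    [0, 0, 0],
    [0, 0, 0],
    [0, 0, 0],
    [0, 0, 0]
  ],
  "claw": 55
}}

```text
t: 23.75
position: [0.5512, 0.2685, 0.2271]
orientation: [[0.921, 0.024, 0.389], [0.026, -1.0, -0.0], [0.389, 0.01, -0.921]]
contact_force: [0.4, 0.7, -0.6]
width: 0.0469
grasp_force: 0.0
```

```bash
python3 fit.py
```

```text
23.75 tcp [0.5512 0.2685 0.2271] tool x [0.9208 0.0259 0.3892] w 0.04690806087711692 F [ 0.4105  0.7189 -0.5525]
pts 43 pitch -0.10682186434977978 grip rel nominal mm [-8.2654 -0.5989] cost/pt 1.5468517539113016 med 1.4174746752500842
eye [0.5655 0.2689 0.2647]
top [0.5629 0.2688 0.2896]
end [0.5912 0.2696 0.2594]
seat [0.5669 0.2689 0.1673]
tip [0.5515 0.2685 0.1797]
rib 497 [0.5739 0.2631 0.1049] [0.5606 0.2279 0.0459] [0.5816 0.3074 0.1983]
```

Hanging freely with a pitch of -0.107 rad, as predicted. Now I'll withdraw up and back.

Request:
{"api": "carry_out", "payload": {
  "travel": [
    [-0.002, 0, 0.0047],
    [-0.004, 0, 0.0094],
    [-0.006, 0, 0.014],
    [-0.008, 0, 0.019],
    [-0.01, 0, 0.0236]
  ],
  "rotation": [
    [0, 0, 0],
    [0, 0, 0],
    [0, 0, 0],
    [0, 0, 0],
    [0, 0, 0]
  ]
}}

```text
t: 24.3
position: [0.5207, 0.268, 0.2988]
orientation: [[0.921, 0.023, 0.389], [0.025, -1.0, -0.001], [0.389, 0.01, -0.921]]
contact_force: [-0.7, 0.7, 0.3]
width: 0.0467
grasp_force: 0.0
```

Request:
{"api": "carry_out", "payload": {
  "travel": [
    [-0.01, 0, 0.0236],
    [-0.01, 0, 0.0236],
    [-0.01, 0, 0.0236],
    [-0.01, 0, 0.02],
    [0, 0, 0]
  ],
  "rotation": [
    [0, 0, 0],
    [0, 0, 0],
    [0, 0, 0],
    [0, 0, 0],
    [0, 0, 0]
  ]
}}

```text
t: 24.8
position: [0.4808, 0.2693, 0.3906]
orientation: [[0.921, 0.025, 0.39], [0.026, -1.0, 0.003], [0.39, 0.007, -0.921]]
contact_force: [0.6, 0.6, -0.6]
width: 0.0468
grasp_force: 0.0
```

Request:
{"api": "carry_out", "payload": {
  "travel": [
    [0, 0, 0],
    [0, 0, 0],
    [0, 0, 0],
    [0, 0, 0],
    [0, 0, 0]
  ],
  "rotation": [
    [0, 0, 0],
    [0, 0, 0],
    [0, 0, 0],
    [0, 0, 0],
    [0, 0, 0]
  ]
}}

```text
t: 25.3
position: [0.4815, 0.268, 0.3885]
orientation: [[0.921, 0.023, 0.389], [0.025, -1.0, -0.001], [0.389, 0.01, -0.921]]
contact_force: [0.3, 0.4, -0.0]
width: 0.0468
grasp_force: 0.0
```

Request:
{"api": "carry_out", "payload": {
  "travel": [
    [0, 0, 0],
    [0, 0, 0],
    [0, 0, 0],
    [0, 0, 0],
    [0, 0, 0]
  ],
  "rotation": [
    [0, 0, 0],
    [0, 0, 0],
    [0, 0, 0],
    [0, 0, 0],
    [0, 0, 0]
  ]
}}

```text
t: 25.8
position: [0.4812, 0.2685, 0.3886]
orientation: [[0.921, 0.024, 0.389], [0.026, -1.0, 0.0], [0.389, 0.01, -0.921]]
contact_force: [-0.3, -0.7, 0.3]
width: 0.0468
grasp_force: 0.0
```

Request:
{"api": "carry_out", "payload": {
  "travel": [
    [0, 0, 0],
    [0, 0, 0],
    [0, 0, 0],
    [0, 0, 0],
    [0, 0, 0]
  ],
  "rotation": [
    [0, 0, 0],
    [0, 0, 0],
    [0, 0, 0],
    [0, 0, 0],
    [0, 0, 0]
  ]
}}

```text
t: 26.3
position: [0.4813, 0.2685, 0.3887]
orientation: [[0.921, 0.024, 0.389], [0.026, -1.0, 0.0], [0.389, 0.01, -0.921]]
contact_force: [0.1, 0.1, -0.2]
width: 0.0468
grasp_force: 0.0
```

```bash
python3 - <<'E'
from h import *
np.set_printoptions(precision=4,suppress=True)
s=status.read_state();print(s["position"],s["contact_force"])
prev=None
for i in range(10):
    t=status.read_state()["t"];c=viewer.camera("scene");P=cloud(c,np.ones((400,640),bool))
    b=(abs(P[:,0]-.57)<.05)&(abs(P[:,1]-.265)<.06)
    r=P[b&(P[:,2]>.05)&(P[:,2]<.14)];h=P[b&(P[:,2]>.294)&(P[:,2]<.32)]
    u=P[b&(P[:,2]>.17)&(P[:,2]<.255)]
    print(t,"rib",len(r),r.mean(0),r.min(0)[2],"mid",u.mean(0),"loop",len(h))
E
```

```text
[0.4813 0.2685 0.3887] [ 0.0939  0.1403 -0.1901]
26.3 rib 380 [0.5723 0.2628 0.0937] 0.05012471166759136 mid [0.5573 0.2639 0.2087] loop 0
26.35 rib 376 [0.5722 0.2628 0.0943] 0.05012680230867228 mid [0.5577 0.2641 0.2072] loop 0
26.4 rib 376 [0.5723 0.2627 0.0937] 0.05003397700522716 mid [0.5574 0.2642 0.2075] loop 0
26.45 rib 376 [0.5722 0.2627 0.0941] 0.05052387804492997 mid [0.5575 0.2639 0.2081] loop 0
26.5 rib 382 [0.5722 0.2627 0.0936] 0.05062938780475412 mid [0.5575 0.264  0.209 ] loop 0
26.55 rib 377 [0.5723 0.2629 0.0936] 0.05047982940221918 mid [0.5575 0.2642 0.2078] loop 0
26.6 rib 380 [0.5722 0.2627 0.0943] 0.050245080173008994 mid [0.5577 0.2639 0.2085] loop 0
26.65 rib 380 [0.5722 0.2628 0.0939] 0.050391475041185685 mid [0.5575 0.2641 0.2078] loop 0
26.7 rib 380 [0.5723 0.263  0.0939] 0.0501893190817998 mid [0.5573 0.2644 0.2085] loop 0
26.75 rib 380 [0.5722 0.263  0.0941] 0.05029472891448661 mid [0.5576 0.2642 0.2079] loop 0
```

The rib is at rest on the hook and the arm is clear, so I'll hand it in.

```bash
python3 -c "
from cell import ticket
print(ticket.close_job())"
```

```text
the job is handed in; nothing more can be done
None
```

The rib hangs still from the S-hook on the steel rail with the arm clear, and the job is handed in; its verdict wasn't shown, and on the way the hook slipped in the grip and a fingertip brushed the rail, both corrected.

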